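# Unclamp the controller tray and slide it into its rack

## Task

The finished fan-controller tray is held down in the assembly jig by a red sprung bail: lift the bail until it stays open by itself, and leave it open. Then take the tray out of the jig and slide it, handle towards the robot, onto the one free pair of rails in the rack bay that carries the green cap (the other pair there is already taken), fully home against the stops, and let go. Do not push the bottle, the screwdriver or the wrench about.

Things in the scene. Friction and masses are not known exactly. Their poses are not given: they have to be found in the camera images.
- tray_handle (a point): Grip point on the tray's upright black handle: a fin 12 mm thick (along x), 50 wide (y), rising 66 mm above the plate. The point is on its mid-plane, 50 mm above the plate's underside, 20 below the fin's top, 82.5 behind (-x) the plate's centre. Grip across the 12 mm, firmly (40 N or more): the weight hangs ahead of it. Nothing within 40 mm of the fin is above 27 mm high in the jig.
- tray_mid (a point): Centre of the controller tray's plate: aluminium, 185 long (x) x 120 wide (y) x 4 mm, about 0.27 kg, blue display on top. x points to the nose (away from the handle), y left, z up. Its mass is centred near here. At the start it lies flat in the jig, underside 20 mm above the table.
- tray_nose (a point): Middle of the tray's nose edge, 92.5 mm ahead (+x) of its centre, 175 mm ahead of the handle. Its corners are bevelled; a white block 18 mm tall stands on the plate near it.
- bail (a joint): Angle (rad) of the red bail clamp on the jig: 0 shut, pressing on the tray, 1.8 fully open, leaning back past upright. Its over-centre spring pulls it shut below 0.9 rad and pushes it open above 0.9 rad, with about 0.45 Nm at either end (4 to 5 N at the bar).
- bail_bar (a point): Middle of the bail's black round bar (14 mm diameter, along the jig's x; 64 mm clear between the two red arms). Grip it here from above, across the bar. It moves on an arc of 105 mm radius about bail_hinge. When shut it is 60 mm above the table, with about 30 mm clear below its centre over the display.
- bail_hinge (a point): Middle of the bail's hinge axis, 60 mm above the table, on the jig's +y side. The axis runs along x (the jig's x).
- jig: Assembly jig, fixed: plywood base 215 x 200 mm with low blue locating lips (2 mm play round the tray, top 27 mm above the table). Origin under the tray's place, at table height. Its x is the tray's x (nose direction), the hinge stands 85 mm to +y.
- rack: Open steel rack, fixed. Origin at table height, mid footprint; x points into the rack, mouth at x = -57.5 mm. Two bays, centre lines at y = +65.5 and -65.5 mm, 127 mm wide inside. Each has two rail pairs: upper faces of the rails 26 mm (low) and 66 mm (high) above the table. A lip over each rail leaves a slot 12 mm high; sloped lead-ins reach 13 mm out. Height with caps 112 mm.
- rack_mouth (a point): Middle of the rack's mouth at table height (rack x = -57.5 mm, y = 0). The rear stops are 115 mm further in (rack x = +57.5 mm). Fully home, the tray's nose touches the stops: its centre is at rack x = -35 mm and its handle at rack x = -117.5 mm, on the bay's centre line, with 54 mm between the fin and the mouth.
- cap_green: Green cap strip, 30 x 115 x 4 mm, fixed on top of the rack across the rear of the bay to be used (either bay). Its origin is not on the strip but above the middle of that bay's mouth: rack x = -57.5 mm, 108 mm above the table, on the bay's centre line; the strip is 107.5 mm further in (+x). Axes as the rack's.
- cap_grey: Grey cap strip, same form and origin, over the rear of the other bay.
- module_low: Yellow module, a 110 x 120 mm plate fixed on a LOW rail pair, in one of the two bays (origin at the centre of its underside, on the bay's centre line). If it is in the green bay, the free pair there is the high one.
- module_high: Red module, same size, fixed on a HIGH rail pair, in the other bay. If it is in the green bay, the free pair there is the low one.
- bottle: Bystander: clear drinking bottle, 64 mm diameter, 200 tall. Origin at its foot.
- screwdriver: Bystander: orange screwdriver, 190 mm long, lying along its x.
- wrench: Bystander: steel wrench, 180 mm long, lying along its x.
Not all that is in view belongs to the job. What is shaped like the part that bears tray_handle but brown or orange is not meant.

How it is judged:
By the outcome, as a careful person would: the job done as asked, in the order asked, and still so for the second after the job is handed in, with the robot touching nothing.
It also fails if it takes over 64 s, if anything falls off the work surface, if the arm or the gripper's body presses on something with over 40 N, if the wrist force passes 120 N, or if a joint passes its speed limit or range.

## Robot

A 6-joint arm with a two-finger parallel gripper is mounted at the origin on the work surface. World frame = base frame: x ahead of the robot, y to its left, z up, the work surface at z = 0. Lengths are in m, angles in degrees, forces in N, time in s.
With the tool pointing down it reaches from about 0.35 to 1 m from the base axis. Payload 7.1 kg.
Tool frame: the origin (TCP) lies on the centre line of the jaws, within the pads' length; the fingertips stand 22 mm ahead of it and the grasp point (between the pads) lies 3 mm ahead of it; z points along the fingers, y is the line along which they close (so a half turn about z gives the same grasp; the last joint's range is limited). The gripper opens to 85 mm and grips with 20 to 120 N. Pads are 22 mm wide; open, the fingers measure 114 mm over their backs; the gripper's body (76 mm by 85 mm) begins 54 mm behind the grasp point. The pads swing forward as they close: fully open they stand 13 mm farther back than shut.
Start: joints at [-70.302, 24.242, 93.386, -0, 62.372, -1.089], TCP at [0.222, -0.584, 0.231] pointing down, gripper open.
Joint ranges: [-172.04, 172.04], [-51.8, 120.97], [4.93, 147.93], [-75.15, 255.16], [6.16, 154.13], [-145.62, 145.62]. Speed limits (degrees/s): [136.94, 136.94, 172.46, 180, 180, 180].

## Interface

Orientations are given as [roll, pitch, yaw] about the fixed x, y, z axes, in that order (R = Rz(yaw) Ry(pitch) Rx(roll)).
In Python, from rig import sensors, cams, workorder gives the robot as it stands.
- The arm moves only by the tool carry_out, never from a script. Its argument "deltas" is a list of rows, each an object with "rotation": the turn, a rotation vector about the tool's x, y, z in degrees, a list of three; "linear": the shift along the tool's x, y, z in mm, a list of three; "jaw": the finger opening in mm, from 0 to 85.4. In form: [{"rotation": [wx, wy, wz], "linear": [tx, ty, tz], "jaw": jaw}, ...]. A call has 1 to 12 rows; each row is the pose to reach, as a shift and turn from the pose commanded when the call began, along the tool's axes at that moment; what a row does not reach only later rows make up. A row lasts 1/8 s, in which the tool goes at most 62.5 mm and 10.7 degrees, less where a joint would pass 70% of its speed; a pose out of reach is approached as far as the arm can. A call with a gripper value outside its range is refused whole. The fingers move at their own pace and stop on an object; the grip force is fixed at half the most. Time passes only in rows, so rows that repeat a pose let the fingers close. It gives the time, the measured TCP pose, the force, the opening and the grip force at its end, in the units of the state.
- sensors.get_obs(): the state, without advancing time (a new reading comes with each control period).
- cams.get_image(name): name is "scene" or "top" or "wrist"; returns the picture (480x640x3 uint8, red, green, blue); there is no depth.
- cams.get_calibration(name): a dict with "camera_matrix" (3x3 intrinsics, pixels), "k1" (the pictures are not rectified: a ray, as slopes to the right and down, at radius r is drawn at 1 + k1 r^2 times it, then the intrinsics apply), "world_to_cam" (4x4, takes a point from world to camera coordinates). Camera axes: x right, y down, z forward; pixel columns grow to the right and rows downward; lengths in m; the calibration is good to about 2 mm. A picture is of the moment at which its call begins: read the wrist's pose just before it. get_calibration takes no time and is no camera call; for the wrist camera it gives the pose at the moment of the call.
- workorder.hand_in(): hands the job in; it is judged then, once.
The state is a dict: "t": time; "q": joint angles; "dq": joint speeds; "tau": joint torques, N m; "ee_pos": TCP position; "eef_rot": TCP orientation; "ft_force": force on the tool from outside, world axes, zero at the start; "torque": the same for the moment, N m; "grip_width": finger opening in m; "gripper_force": force on a finger pad.
Only numpy, scipy, OpenCV 4.12 (cv2) and the standard library are available. Lean on these libraries where they do the work, as an engineer would, in place of code of your own. Each camera call takes 0.05 s, during which the arm holds its last target. There are 200 camera calls.

## Working session

There is one attempt and no reset: what is moved stays moved. The work goes in short steps, Python scripts to look and compute and a tool call to move; the robot and the scene stay as the last step left them, time stands still between calls to the robot, and variables do not carry over. Pictures are saved under pics/ and viewed, at most 10 in all, crops included, and the job is handed in when it is done.

Besides the shell and the picture viewer there is one more tool, called after "Call:" in YAML: its name, and indented under it one key for each argument. carry_out: Moves the arm, as the interface text tells. Its arguments: {"type":"object","properties":{"deltas":{"type":"array","items":{"type":"object","properties":{"rotation":{"type":"array","items":{"type":"number"}},"linear":{"type":"array","items":{"type":"number"}},"jaw":{"type":"number"}}}}},"required":["deltas"]}

```bash
ls; mkdir -p pics; python3 - <<'E'
from rig import sensors, cams
import cv2
for n in ["scene","top"]:
    im=cams.get_image(n); cv2.imwrite(f"pics/{n}0.png",im[:,:,::-1])
    c=cams.get_calibration(n); print(n,c)
o=sensors.get_obs(); print(o)
E
```

```text
pics
scene {'camera_matrix': array([[504.05833562,   0.        , 323.40556579],
       [  0.        , 504.05833562, 245.17435566],
       [  0.        ,   0.        ,   1.        ]]), 'k1': -0.1356611881384106, 'world_to_cam': array([[ 0.59850167,  0.80109171, -0.00691507, -0.3497001 ],
       [ 0.64675133, -0.48825066, -0.58593857, -0.25213884],
       [-0.47276682,  0.34621288, -0.81032597,  1.6009605 ],
       [ 0.        ,  0.        ,  0.        ,  1.        ]])}
top {'camera_matrix': array([[513.4741873 ,   0.        , 309.73488039],
       [  0.        , 513.4741873 , 238.08144218],
       [  0.        ,   0.        ,   1.        ]]), 'k1': 0.031503791141082226, 'world_to_cam': array([[-0.02780101, -0.99929653, -0.02517043,  0.05607675],
       [-0.99160465,  0.03075058, -0.12559703,  0.53366363],
       [ 0.12628268,  0.02146739, -0.99176199,  1.3352766 ],
       [ 0.        ,  0.        ,  0.        ,  1.        ]])}
{'t': 0.1, 'q': array([-7.03022184e+01,  2.42819998e+01,  9.34269622e+01, -2.77825324e-04,
        6.23734360e+01, -1.08953166e+00]), 'dq': array([ 0.03300965, -0.09318113, -0.06423601, -0.05867735,  0.0369633 ,
        0.03216222]), 'tau': array([ 7.48311541e-04, -5.58422649e+01, -2.82446158e+01, -2.40947537e-05,
        2.98232873e-03, -7.02463495e-06]), 'ee_pos': array([ 0.22165695, -0.58383782,  0.23020284]), 'eef_rot': array([-1.79917612e+02, -1.32085876e-03,  2.07874413e+01]), 'ft_force': array([-0.46508515, -0.26620948, -0.05046973]), 'torque': array([ 0.00133242, -0.00949519,  0.00305953]), 'gripper_force': 0.0, 'grip_width': 0.08513004471102266}
```

View pics/top0.png

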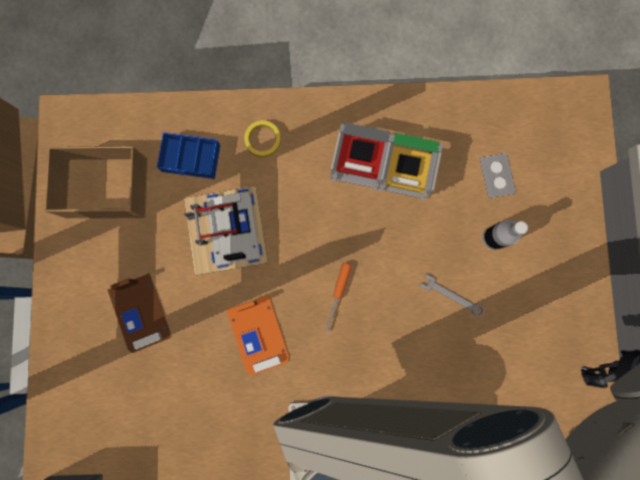

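View pics/scene0.png

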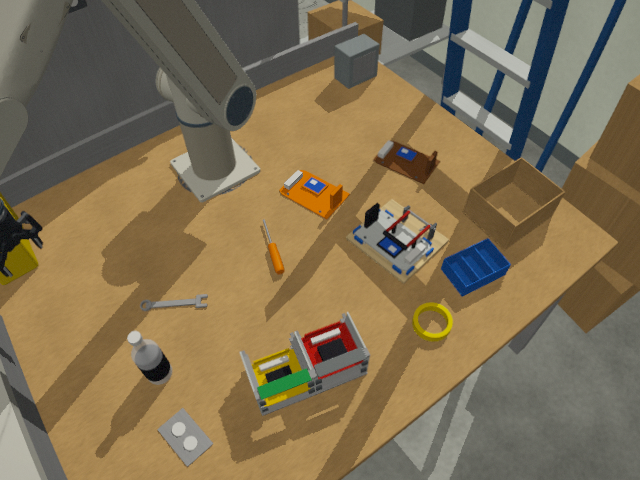

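Top view: the green cap is at (415,143) over the right bay, which holds the yellow low module, so the high pair is free. The jig is at (225,230) with its handle at (233,257). I'll enlarge both.

```bash
python3 - <<'E'
import cv2,numpy as np
t=cv2.imread("pics/top0.png")
a=cv2.resize(t[180:280,175:275],(600,600),interpolation=cv2.INTER_CUBIC)
cv2.imwrite("pics/jigtop.png",a)
b=cv2.resize(t[115:205,325:445],(800,600),interpolation=cv2.INTER_CUBIC)
cv2.imwrite("pics/racktop.png",b)
E
```

```text
(no output)
```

View pics/jigtop.png

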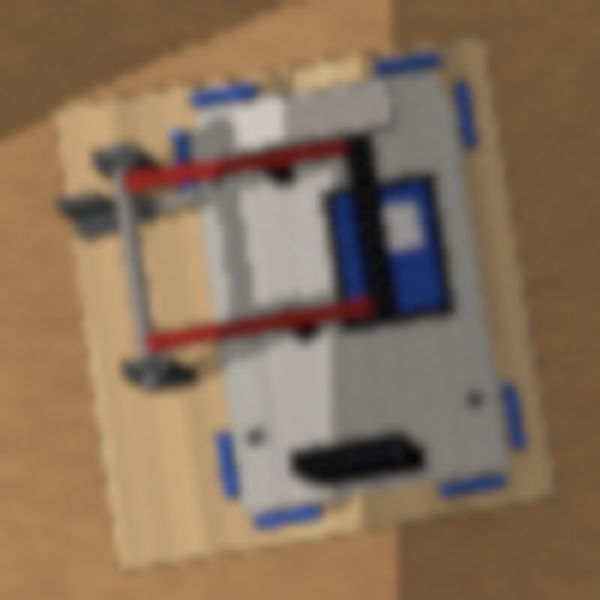

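View pics/racktop.png

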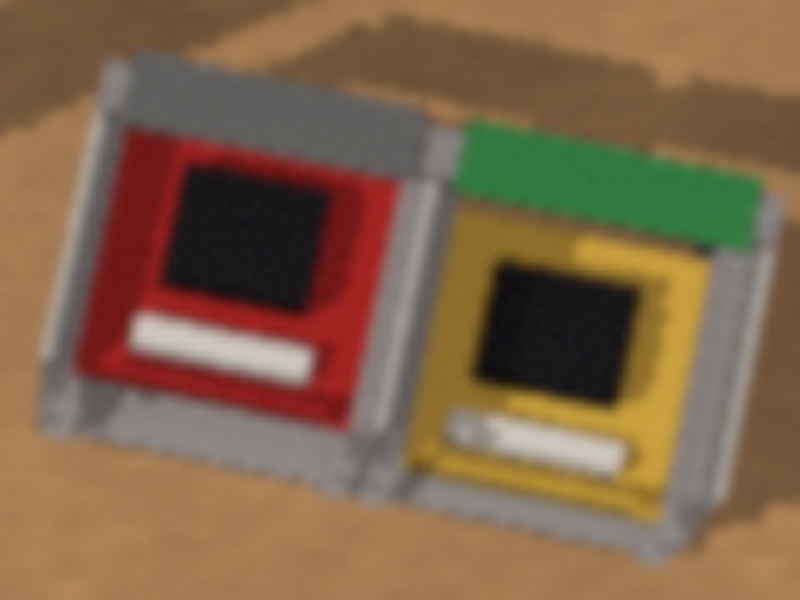

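```bash
cat > h.py <<'E'
import numpy as np, cv2
from scipy.optimize import least_squares
from scipy.spatial.transform import Rotation as R
def proj(c,P):
    P=np.atleast_2d(P); T=c["world_to_cam"]; q=P@T[:3,:3].T+T[:3,3]
    s=q[:,:2]/q[:,2:]; s=s*(1+c["k1"]*(s**2).sum(1,keepdims=True))
    K=c["camera_matrix"]; return s*[K[0,0],K[1,1]]+K[:2,2]
def ray(c,uv):
    K=c["camera_matrix"]; s0=(np.atleast_2d(uv)-K[:2,2])/[K[0,0],K[1,1]]; s=s0.copy()
    for _ in range(20): s=s0/(1+c["k1"]*(s**2).sum(1,keepdims=True))
    T=c["world_to_cam"]; d=np.c_[s,np.ones(len(s))]@T[:3,:3]; return -T[:3,:3].T@T[:3,3], d
def onz(c,uv,z):
    o,d=ray(c,uv); return o+d*((np.broadcast_to(z,len(d))-o[2])/d[:,2])[:,None]
def place(p,L):
    L=np.atleast_2d(L); a=p[2]; r=np.array([[np.cos(a),-np.sin(a)],[np.sin(a),np.cos(a)]])
    return np.c_[L[:,:2]@r.T+p[:2],L[:,2]]
def fit(c,uv,L,p0):
    f=lambda p:(proj(c,place(p,L))-uv).ravel()
    s=least_squares(f,p0,loss="soft_l1"); return s.x,s.fun.reshape(-1,2)
E
python3 - <<'E'
from h import *
from rig import cams
c=cams.get_calibration("top")
print("cam",ray(c,[[320,240]])[0])
g=lambda p:np.array([325,115])+(np.array(p)+.5)*.15-.5
uv=g([(457,193),(470,120),(762,178),(750,248),(122,130),(135,52),(430,108),(420,180)])
m=1e-3
L=np.array([(35,-8,112),(65,-8,112),(65,-123,112),(35,-123,112),(35,123,112),(65,123,112),(65,8,112),(35,8,112)])*m
p,r=fit(c,uv,L,[.8,-.1,0]); print("rack",p,np.degrees(p[2]));print(r.round(2).tolist())
j=lambda p:np.array([175,180])+(np.array(p)+.5)/6-.5
print("plate",onz(c,j([(250,512),(503,482),(205,170),(460,110)]),.024).round(4).tolist())
print("barends",onz(c,j([(362,145),(378,310)]),.067).round(4).tolist())
print("barmid",onz(c,j([(360,140),(380,312)]),.060).round(4).tolist())
print("hinge",onz(c,j([(125,180),(147,345)]),.060).round(4).tolist())
print("fintop ends",onz(c,j([(298,462),(420,447)]),.090).round(4).tolist())
print("base",onz(c,j([(58,108),(487,40),(552,495),(120,568)]),.018).round(4).tolist())
E
```

```text
cam [0.36212003 0.01096193 1.39271461]
rack [ 0.73062171 -0.16490004 -0.2368172 ] -13.56862633449692
[[-0.24, -0.13], [0.04, -0.31], [0.77, -0.44], [0.43, 0.27], [-0.22, -0.48], [0.16, 0.17], [-0.11, 0.3], [-0.86, 0.62]]
plate [[0.4717, 0.293, 0.024], [0.4817, 0.1797, 0.024], [0.6275, 0.3127, 0.024], [0.6515, 0.1966, 0.024]]
barends [[0.6281, 0.2341, 0.067], [0.5548, 0.2278, 0.067]]
barmid [[0.6318, 0.2361, 0.06], [0.5549, 0.2281, 0.06]]
hinge [[0.6172, 0.3402, 0.06], [0.5435, 0.3305, 0.06]]
fintop ends [[0.4871, 0.2589, 0.09], [0.492, 0.2067, 0.09]]
base [[0.6596, 0.3812, 0.018], [0.6848, 0.1846, 0.018], [0.4757, 0.1585, 0.018], [0.4489, 0.3527, 0.018]]
```

```bash
cat >> h.py <<'E'
def Rt(yaw,tilt=0): # tool down, tool x at yaw; tilt about tool x, deg
    return R.from_euler("xyz",[180,0,yaw],degrees=True)*R.from_rotvec([tilt,0,0],degrees=True)
def delta(p,Rw,o=None):
    from rig import sensors
    o=o or sensors.get_obs(); R0=R.from_euler("xyz",o["eef_rot"],degrees=True)
    return (R0.inv().apply(np.array(p)-o["ee_pos"])*1e3).round(1),(R0.inv()*Rw).as_rotvec(degrees=True).round(1)
E
python3 - <<'E'
from h import *
from rig import cams,sensors
print(delta([.56,.235,.30],Rt(7.3)))
c=cams.get_calibration("wrist");o=sensors.get_obs()
print(c["camera_matrix"],c["k1"])
T=c["world_to_cam"];R0=R.from_euler("xyz",o["eef_rot"],degrees=True)
print("cam in tool",R0.inv().apply(-T[:3,:3].T@T[:3,3]-o["ee_pos"]),"fwd",R0.inv().apply(T[2,:3]), "right", R0.inv().apply(T[0,:3]))
E
```

```text
(array([ 606.9, -645.6,  -68.9]), array([-0.1,  0. , 13.5]))
[[392.99729806   0.         315.92840863]
 [  0.         392.99729806 241.63834588]
 [  0.           0.           1.        ]] -0.08512702066396065
cam in tool [ 0.08094771 -0.00042622 -0.14391071] fwd [-3.12993222e-01  9.09582322e-05  9.49755355e-01] right [-5.28093243e-04  9.99999824e-01 -2.69804029e-04]
```

Call:
carry_out:
  deltas:
    - {"rotation": [0,0,6],"linear": [300,-320,-69],"jaw": 85}
    - {"rotation": [0,0,13.5],"linear": [607,-646,-69],"jaw": 85}
    - {"rotation": [0,0,13.5],"linear": [607,-646,-69],"jaw": 85}
    - {"rotation": [0,0,13.5],"linear": [607,-646,-69],"jaw": 85}
    - {"rotation": [0,0,13.5],"linear": [607,-646,-69],"jaw": 85}
    - {"rotation": [0,0,13.5],"linear": [607,-646,-69],"jaw": 85}
    - {"rotation": [0,0,13.5],"linear": [607,-646,-69],"jaw": 85}
    - {"rotation": [0,0,13.5],"linear": [607,-646,-69],"jaw": 85}
    - {"rotation": [0,0,13.5],"linear": [607,-646,-69],"jaw": 85}
    - {"rotation": [0,0,13.5],"linear": [607,-646,-69],"jaw": 85}
    - {"rotation": [0,0,13.5],"linear": [607,-646,-69],"jaw": 85}
    - {"rotation": [0,0,13.5],"linear": [607,-646,-69],"jaw": 85}

```text
t: 1.6
ee_pos: [0.5073, 0.1087, 0.29]
eef_rot: [180.0, 0.0, 7.3]
ft_force: [1.5, -0.6, 0.2]
grip_width: 0.0849
gripper_force: 0.0
```

Call:
carry_out:
  deltas:
    - {"rotation": [0,0,0],"linear": [66,-117,-10],"jaw": 85}
    - {"rotation": [0,0,0],"linear": [66,-117,-10],"jaw": 85}
    - {"rotation": [0,0,0],"linear": [66,-117,-10],"jaw": 85}
    - {"rotation": [0,0,0],"linear": [66,-117,-10],"jaw": 85}
    - {"rotation": [0,0,0],"linear": [66,-117,-10],"jaw": 85}

```text
t: 2.22
ee_pos: [0.557, 0.2297, 0.2996]
eef_rot: [180.0, 0.1, 7.2]
ft_force: [0.2, 0.3, -0.4]
grip_width: 0.0853
gripper_force: 0.0
```

```bash
python3 - <<'E'
from h import *
from rig import cams,sensors
import pickle
o=sensors.get_obs(); c=cams.get_calibration("wrist"); im=cams.get_image("wrist")
pickle.dump((o,c),open("w1.pkl","wb")); cv2.imwrite("pics/w1.png",im[:,:,::-1]); print(o["ee_pos"],o["eef_rot"],o["t"])
E
```

```text
[0.55700601 0.22972046 0.29955851] [1.79965828e+02 6.77018288e-02 7.23046937e+00] 2.225
```

View pics/w1.png

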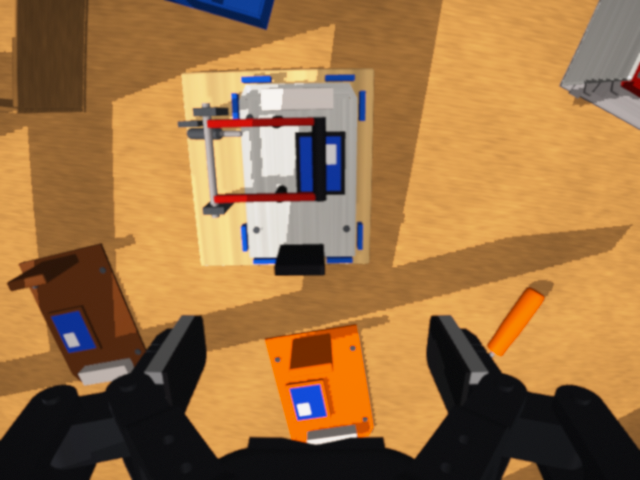

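```bash
python3 - <<'E'
from h import *
import pickle
o,c=pickle.load(open("w1.pkl","rb"))
f=lambda n,uv,z:print(n,onz(c,np.array(uv,float),z).round(4).tolist())
f("bar",[(320,122),(320,197)],.060)
f("hinge",[(207,123),(213,199)],.060)
f("fintop back",[(275,274),(325,274)],.090)
f("finbase front",[(278,246),(324,246)],.027)
f("plate rear",[(252,261),(360,261)],.024)
f("plate nose",[(243,85),(357,83)],.024)
f("base",[(182,73),(373,69),(370,264),(202,266)],.018)
E
```

```text
bar [[0.6295, 0.2354, 0.06], [0.5582, 0.2262, 0.06]]
hinge [[0.616, 0.3415, 0.06], [0.5431, 0.3319, 0.06]]
fintop back [[0.4834, 0.261, 0.09], [0.4895, 0.2127, 0.09]]
finbase front [[0.4902, 0.2645, 0.027], [0.4967, 0.2133, 0.027]]
plate rear [[0.4673, 0.2925, 0.024], [0.4828, 0.1698, 0.024]]
plate nose [[0.6555, 0.3166, 0.024], [0.6715, 0.2029, 0.024]]
base [[0.6607, 0.3811, 0.018], [0.6875, 0.1883, 0.018], [0.4784, 0.1566, 0.018], [0.4511, 0.3513, 0.018]]
```

Call:
carry_out:
  deltas:
    - {"rotation": [0,0,0],"linear": [36.5,3.5,60],"jaw": 60}
    - {"rotation": [0,0,0],"linear": [36.5,3.5,120],"jaw": 60}
    - {"rotation": [0,0,0],"linear": [36.5,3.5,160],"jaw": 60}
    - {"rotation": [0,0,0],"linear": [36.5,3.5,160],"jaw": 60}
    - {"rotation": [0,0,0],"linear": [36.5,3.5,160],"jaw": 60}
    - {"rotation": [0,0,0],"linear": [36.5,3.5,160],"jaw": 60}

```text
t: 3.02
ee_pos: [0.5959, 0.2325, 0.1428]
eef_rot: [-179.9, -0.2, 7.3]
ft_force: [0.8, 0.4, -0.2]
grip_width: 0.06
gripper_force: 0.0
```

```bash
python3 - <<'E'
from h import *
from rig import cams,sensors
o=sensors.get_obs();print(o["ee_pos"],delta([.5938,.2308,.065],Rt(7.4)))
E
```

```text
[0.5958654  0.23252229 0.1427767 ] (array([-2.6,  1.5, 77.8]), array([-0.1, -0.2, -0.1]))
```

Descend, then close on the bar.

Call:
carry_out:
  deltas:
    - {"rotation": [0,0,0],"linear": [-2.5,1.5,40],"jaw": 60}
    - {"rotation": [0,0,0],"linear": [-2.5,1.5,70],"jaw": 60}
    - {"rotation": [0,0,0],"linear": [-2.5,1.5,77],"jaw": 60}
    - {"rotation": [0,0,0],"linear": [-2.5,1.5,77],"jaw": 60}
    - {"rotation": [0,0,0],"linear": [-2.5,1.5,77],"jaw": 8}
    - {"rotation": [0,0,0],"linear": [-2.5,1.5,77],"jaw": 8}
    - {"rotation": [0,0,0],"linear": [-2.5,1.5,77],"jaw": 8}
    - {"rotation": [0,0,0],"linear": [-2.5,1.5,77],"jaw": 8}
    - {"rotation": [0,0,0],"linear": [-2.5,1.5,77],"jaw": 8}
    - {"rotation": [0,0,0],"linear": [-2.5,1.5,77],"jaw": 8}

```text
t: 4.28
ee_pos: [0.5925, 0.2312, 0.0637]
eef_rot: [-179.9, -0.1, 7.3]
ft_force: [-1.6, 4.5, 6.3]
grip_width: 0.0081
gripper_force: 8.6
```

```bash
python3 - <<'E'
from h import *
from rig import cams,sensors
im=cams.get_image("wrist"); cv2.imwrite("pics/w2.png",cv2.resize(im[180:480,140:500,::-1],(720,600)))
o=sensors.get_obs();print(o["ee_pos"],o["grip_width"],o["gripper_force"],o["ft_force"])
E
```

```text
[0.59245434 0.23123165 0.06372446] 0.007958143616269625 8.630204200744629 [-1.64816804  4.43841838  5.90663882]
```

View pics/w2.png

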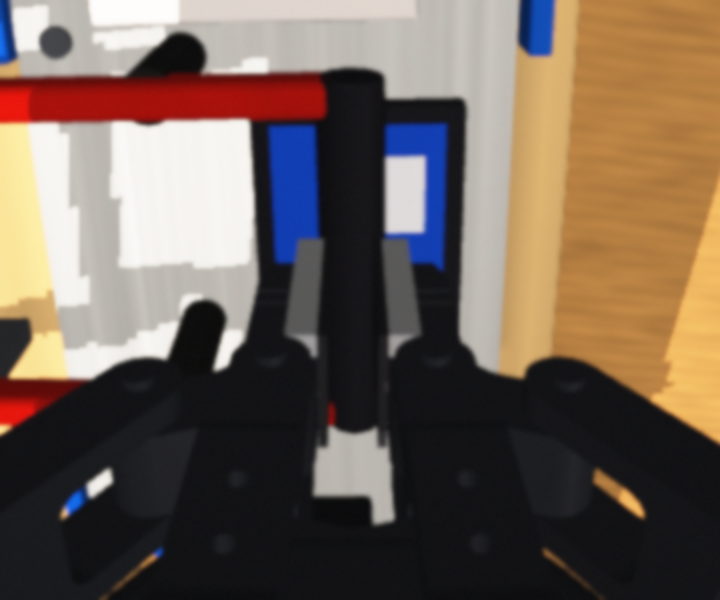

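The wrist view shows the bar between the pads, which hug it at (350,290) in the crop. The grip is light because the jaw target was 8 mm, so I'll command 0.

Call:
carry_out:
  deltas:
    - {"rotation": [0,0,0],"linear": [0,0,0],"jaw": 0}
    - {"rotation": [0,0,0],"linear": [0,0,0],"jaw": 0}
    - {"rotation": [0,0,0],"linear": [0,0,0],"jaw": 0}

```text
t: 4.7
ee_pos: [0.5939, 0.2314, 0.0655]
eef_rot: [-179.9, -0.2, 7.3]
ft_force: [-2.0, 2.4, 15.9]
grip_width: -0.0003
gripper_force: 8.2
```

```bash
python3 - <<'E'
from h import *
# arc deltas, tool axes (tool y = -jig y, tool z = down), tilt following half the bail angle, about tool x through grasp pt 3mm ahead
for th in np.arange(.15,1.76,.15):
    dy=.105*(1-np.cos(th)); dz=.105*np.sin(th)
    print(round(th,2),(1e3*np.array([0,-dy,-dz])).round(0))
E
```

```text
0.15 [  0.  -1. -16.]
0.3 [  0.  -5. -31.]
0.45 [  0. -10. -46.]
0.6 [  0. -18. -59.]
0.75 [  0. -28. -72.]
0.9 [  0. -40. -82.]
1.05 [  0. -53. -91.]
1.2 [  0. -67. -98.]
1.35 [   0.  -82. -102.]
1.5 [   0.  -98. -105.]
1.65 [   0. -113. -105.]
```

```bash
python3 - <<'E'
from h import *
from rig import cams,sensors
o=sensors.get_obs();print(o["ee_pos"],o["grip_width"],o["gripper_force"],o["ft_force"],o["torque"])
c=cams.get_calibration("wrist")
a=cams.get_image("wrist")[180:480,160:480,::-1]; s=cams.get_image("scene")
c2=cams.get_calibration("scene"); u,v=proj(c2,o["ee_pos"])[0].astype(int)
b=s[v-45:v+45,u-36:u+36,::-1]
print("TCP in crop",proj(c,o["ee_pos"])-[160,180],"tip",proj(c,o["ee_pos"]-[0,0,.022])-[160,180])
B=cv2.resize(b,(400,500),interpolation=cv2.INTER_CUBIC); A=cv2.resize(a,(400,375))
A=np.vstack([A,np.zeros((125,400,3),np.uint8)])
cv2.imwrite("pics/w3.png",np.hstack([A,B]))
E
```

```text
[0.5938876  0.23136151 0.06546604] -0.0002624414586372334 8.180656135082245 [-2.04592231  2.38695352 15.89990388] [0.44068525 0.34936974 0.07124958]
TCP in crop [[157.22118722 138.36423446]] tip [[157.12031057 115.12424223]]
```

View pics/w3.png

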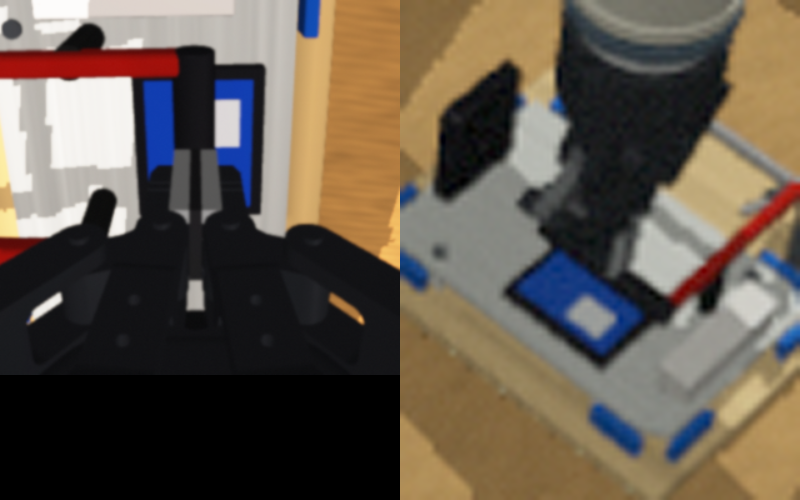

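The view shows the tips sitting at the top of the bar, with the finger fronts hiding it from about (195,150). The fingers closed above the bar, so I'll open, go lower in small steps and watch the force.

Call:
carry_out:
  deltas:
    - {"rotation": [0,0,0],"linear": [0,0,-4],"jaw": 45}
    - {"rotation": [0,0,0],"linear": [0,0,-4],"jaw": 45}
    - {"rotation": [0,0,0],"linear": [0,0,-4],"jaw": 45}
    - {"rotation": [0,0,0],"linear": [0,0,0],"jaw": 45}
    - {"rotation": [0,0,0],"linear": [0,0,4],"jaw": 45}
    - {"rotation": [0,0,0],"linear": [0,0,8],"jaw": 45}
    - {"rotation": [0,0,0],"linear": [0,0,8],"jaw": 45}

```text
t: 5.68
ee_pos: [0.5916, 0.2303, 0.0543]
eef_rot: [180.0, 0.1, 7.3]
ft_force: [-0.8, 0.3, -0.0]
grip_width: 0.0453
gripper_force: 0.0
```

```bash
python3 - <<'E'
from h import *
from rig import cams,sensors
o=sensors.get_obs();print(o["ee_pos"],o["grip_width"],o["ft_force"])
c=cams.get_calibration("wrist")
a=cams.get_image("wrist")[180:480,160:480,::-1]
R0=R.from_euler("xyz",o["eef_rot"],degrees=True)
for z in (0,10,22): print(z,[(proj(c,o["ee_pos"]+R0.apply([x,0,z*1e-3]))[0]-[160,180]).round()*2.0 for x in (0,.011)])
for x in (-.036,.036): print("bar end",(proj(c,[.5938+x*.992,.2308+x*.126,.06])[0]-[160,180])*2.0)
cv2.imwrite("pics/w4.png",cv2.resize(a,(640,600)))
E
```

```text
[0.59164968 0.23029604 0.05432851] 0.04528139546111222 [-0.7918086   0.27746668 -0.03818048]
0 [array([314., 276.]), array([314., 228.])]
10 [array([314., 254.]), array([314., 208.])]
22 [array([314., 230.]), array([314., 186.])]
bar end [313.25288347 427.69708693]
bar end [313.62524463 108.32927476]
```

View pics/w4.png

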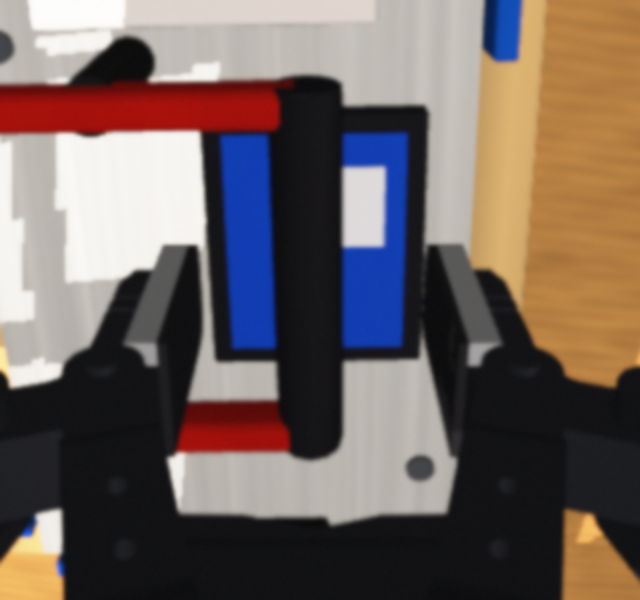

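In the wrist view the bar sits where z=60 mm predicts. The fingertips (about row 245 to 330) measure roughly 5 mm behind the reported TCP, not 22 mm ahead. That fits the missed grip, so I'll go 13 mm deeper and close.

Call:
carry_out:
  deltas:
    - {"rotation": [0,0,0],"linear": [2,0,6],"jaw": 45}
    - {"rotation": [0,0,0],"linear": [2,0,13],"jaw": 45}
    - {"rotation": [0,0,0],"linear": [2,0,13],"jaw": 45}
    - {"rotation": [0,0,0],"linear": [2,0,13],"jaw": 30}
    - {"rotation": [0,0,0],"linear": [2,0,13],"jaw": 20}
    - {"rotation": [0,0,0],"linear": [2,0,13],"jaw": 0}
    - {"rotation": [0,0,0],"linear": [2,0,13],"jaw": 0}
    - {"rotation": [0,0,0],"linear": [2,0,13],"jaw": 0}
    - {"rotation": [0,0,0],"linear": [2,0,13],"jaw": 0}
    - {"rotation": [0,0,0],"linear": [2,0,13],"jaw": 0}

```text
t: 6.98
ee_pos: [0.594, 0.2316, 0.0423]
eef_rot: [-179.9, -0.0, 7.3]
ft_force: [-1.7, 5.4, 2.1]
grip_width: 0.012
gripper_force: 58.5
```

Call:
carry_out:
  deltas:
    - {"rotation": [0,0,0],"linear": [0,-1,-16],"jaw": 0}
    - {"rotation": [0,0,0],"linear": [0,-5,-31],"jaw": 0}
    - {"rotation": [0,0,0],"linear": [0,-10,-46],"jaw": 0}
    - {"rotation": [0,0,0],"linear": [0,-18,-59],"jaw": 0}
    - {"rotation": [0,0,0],"linear": [0,-28,-72],"jaw": 0}
    - {"rotation": [0,0,0],"linear": [0,-28,-72],"jaw": 0}

```text
t: 7.72
ee_pos: [0.5904, 0.2569, 0.116]
eef_rot: [179.8, 0.0, 7.4]
ft_force: [1.6, -11.5, 4.0]
grip_width: 0.0116
gripper_force: 58.9
```

Call:
carry_out:
  deltas:
    - {"rotation": [0,0,0],"linear": [0,-12,-10],"jaw": 0}
    - {"rotation": [0,0,0],"linear": [0,-25,-19],"jaw": 0}
    - {"rotation": [0,0,0],"linear": [0,-39,-26],"jaw": 0}
    - {"rotation": [0,0,0],"linear": [0,-54,-30],"jaw": 0}
    - {"rotation": [0,0,0],"linear": [0,-70,-33],"jaw": 0}
    - {"rotation": [0,0,0],"linear": [0,-85,-33],"jaw": 0}
    - {"rotation": [0,0,0],"linear": [0,-85,-33],"jaw": 0}
    - {"rotation": [0,0,0],"linear": [0,-85,-33],"jaw": 0}

```text
t: 8.72
ee_pos: [0.5796, 0.3446, 0.1505]
eef_rot: [-179.9, -0.1, 7.3]
ft_force: [-5.3, 1.4, 12.8]
grip_width: 0.0118
gripper_force: 63.3
```

Call:
carry_out:
  deltas:
    - {"rotation": [0,0,0],"linear": [0,0,0],"jaw": 30}
    - {"rotation": [0,0,0],"linear": [0,0,0],"jaw": 60}
    - {"rotation": [0,0,0],"linear": [0,0,-5],"jaw": 60}
    - {"rotation": [0,0,0],"linear": [0,0,-30],"jaw": 60}
    - {"rotation": [0,0,0],"linear": [0,0,-70],"jaw": 60}
    - {"rotation": [0,0,0],"linear": [0,0,-120],"jaw": 60}
    - {"rotation": [0,0,0],"linear": [-50,50,-120],"jaw": 60}
    - {"rotation": [0,0,0],"linear": [-100,95,-100],"jaw": 60}
    - {"rotation": [0,0,0],"linear": [-100,95,-100],"jaw": 60}
    - {"rotation": [0,0,0],"linear": [-100,95,-100],"jaw": 60}
    - {"rotation": [0,0,0],"linear": [-100,95,-100],"jaw": 60}
    - {"rotation": [0,0,0],"linear": [-100,95,-100],"jaw": 60}

```text
t: 10.22
ee_pos: [0.4937, 0.2368, 0.2472]
eef_rot: [-180.0, -0.1, 7.3]
ft_force: [0.2, -0.2, -0.4]
grip_width: 0.0602
gripper_force: 0.0
```

```bash
python3 - <<'E'
from h import *
from rig import cams,sensors
import pickle
o=sensors.get_obs();print(o["t"],o["ee_pos"],o["eef_rot"],o["grip_width"],o["ft_force"])
c=cams.get_calibration("wrist"); a=cams.get_image("wrist")[:,:,::-1]; cv2.imwrite("pics/w5full.png",a)
pickle.dump((o,c),open("w5.pkl","wb"))
print(proj(c,[[.490,.236,.09],[.58,.34,.06]]))
E
```

```text
10.225 [0.49367185 0.236801   0.24718544] [-1.79981694e+02 -5.86112008e-02  7.31752087e+00] 0.06018560841000011 [ 0.17091853 -0.20820718 -0.36261441]
[[317.08431101 224.33639562]
 [202.77951772  91.53457385]]
```

View pics/w5full.png

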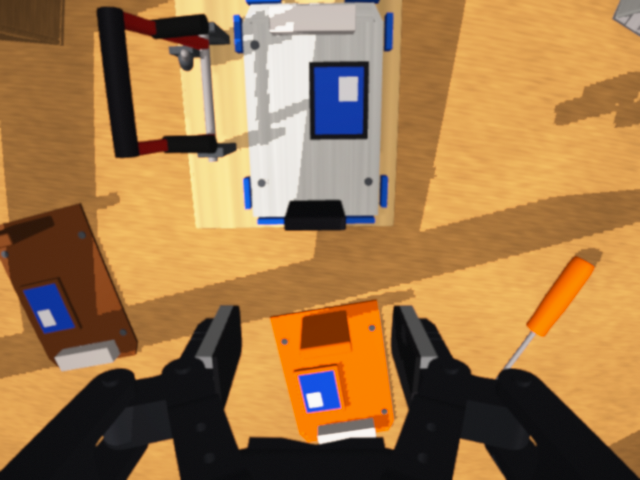

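The bail stands open, with its bar at (117,80) leaning past the hinge at (208,90). The fin runs from base row 201 to top row 229, columns 284 to 346.

```bash
python3 - <<'E'
from h import *
import pickle
o,c=pickle.load(open("w5.pkl","rb"))
f=lambda n,uv,z:print(n,onz(c,np.array(uv,float),z).mean(0).round(4).tolist(),onz(c,np.array(uv,float),z).round(4).tolist())
f("fintop back",[(284,229.5),(346,229.5)],.090)
f("finbase front",[(288,201),(344,201)],.024)
f("plate sides",[(249,150),(380,150)],.024)
f("plate rear",[(252,219),(378,219)],.024)
f("bar",[(110,12),(125,153)],.162)
im=cv2.imread("pics/w5full.png"); g=cv2.cvtColor(im,cv2.COLOR_BGR2GRAY)
for u in (295,315,335): print(u,g[192:240,u].tolist())
print(g[215,270:360].tolist())
E
```

```text
fintop back [0.4855, 0.2371, 0.09] [[0.4824, 0.2617, 0.09], [0.4887, 0.2125, 0.09]]
finbase front [0.4944, 0.2374, 0.024] [[0.491, 0.2639, 0.024], [0.4978, 0.211, 0.024]]
plate sides [0.5418, 0.2449, 0.024] [[0.5342, 0.3046, 0.024], [0.5495, 0.1852, 0.024]]
plate rear [0.4768, 0.2362, 0.024] [[0.469, 0.2966, 0.024], [0.4845, 0.1757, 0.024]]
bar [0.5769, 0.3606, 0.162] [[0.6147, 0.3654, 0.162], [0.539, 0.3559, 0.162]]
295 [231, 229, 227, 227, 226, 217, 193, 156, 100, 45, 17, 10, 11, 12, 12, 11, 10, 11, 11, 10, 11, 12, 11, 11, 11, 15, 17, 20, 19, 19, 19, 18, 19, 20, 19, 20, 18, 36, 91, 150, 173, 176, 177, 177, 176, 175, 178, 181]
315 [173, 173, 173, 173, 173, 172, 163, 132, 80, 34, 14, 11, 9, 11, 10, 11, 10, 11, 11, 10, 10, 11, 12, 12, 12, 14, 18, 19, 20, 20, 20, 20, 20, 19, 19, 19, 21, 40, 91, 143, 165, 169, 170, 166, 164, 167, 168, 161]
335 [171, 170, 170, 170, 170, 168, 155, 114, 63, 26, 11, 10, 11, 10, 9, 11, 11, 11, 12, 11, 10, 11, 10, 12, 15, 15, 19, 19, 22, 21, 21, 20, 21, 20, 20, 19, 22, 37, 71, 105, 121, 124, 125, 128, 130, 129, 126, 122]
[211, 211, 212, 213, 213, 214, 217, 221, 222, 222, 220, 219, 216, 205, 171, 108, 47, 19, 12, 11, 10, 10, 11, 10, 12, 11, 11, 10, 10, 11, 12, 10, 12, 11, 11, 11, 10, 10, 10, 10, 12, 10, 11, 10, 11, 12, 12, 10, 14, 12, 11, 12, 11, 11, 11, 10, 11, 10, 11, 12, 13, 11, 11, 12, 12, 12, 11, 11, 11, 12, 12, 11, 11, 19, 44, 78, 102, 111, 112, 113, 115, 114, 113, 113, 114, 113, 112, 111, 111, 112]
```

Call:
carry_out:
  deltas:
    - {"rotation": [0,0,-10],"linear": [-3.5,-1,10],"jaw": 60}
    - {"rotation": [0,0,-20],"linear": [-3.5,-1,30],"jaw": 60}
    - {"rotation": [0,0,-30],"linear": [-3.5,-1,60],"jaw": 60}
    - {"rotation": [0,0,-40],"linear": [-3.5,-1,90],"jaw": 60}
    - {"rotation": [0,0,-50],"linear": [-3.5,-1,90],"jaw": 60}
    - {"rotation": [0,0,-60],"linear": [-3.5,-1,90],"jaw": 60}
    - {"rotation": [0,0,-70],"linear": [-3.5,-1,90],"jaw": 60}
    - {"rotation": [0,0,-80],"linear": [-3.5,-1,90],"jaw": 60}
    - {"rotation": [0,0,-90],"linear": [-3.5,-1,90],"jaw": 60}
    - {"rotation": [0,0,-90],"linear": [-3.5,-1,90],"jaw": 60}
    - {"rotation": [0,0,-90],"linear": [-3.5,-1,90],"jaw": 60}

```text
t: 11.65
ee_pos: [0.4891, 0.2367, 0.1568]
eef_rot: [-180.0, 0.0, 97.1]
ft_force: [1.4, 0.6, -0.1]
grip_width: 0.0598
gripper_force: 0.0
```

```bash
python3 - <<'E'
from h import *
from rig import sensors
o=sensors.get_obs();print(o["ee_pos"],o["eef_rot"],o["q"].round(1),delta([.490,.2372,.049],Rt(97.3)))
E
```

```text
[0.48910408 0.23667301 0.15683205] [-1.79999276e+02  6.84419394e-04  9.71128100e+01] [ 24.6  23.2 106.9  -0.   49.9  17.5] (array([  0.4,   1. , 107.8]), array([-0. ,  0. , -0.2]))
```

Call:
carry_out:
  deltas:
    - {"rotation": [0,0,0],"linear": [0.5,1,40],"jaw": 60}
    - {"rotation": [0,0,0],"linear": [0.5,1,80],"jaw": 60}
    - {"rotation": [0,0,0],"linear": [0.5,1,100],"jaw": 60}
    - {"rotation": [0,0,0],"linear": [0.5,1,108],"jaw": 60}
    - {"rotation": [0,0,0],"linear": [0.5,1,108],"jaw": 60}
    - {"rotation": [0,0,0],"linear": [0.5,1,108],"jaw": 60}

```text
t: 12.4
ee_pos: [0.4906, 0.2373, 0.0499]
eef_rot: [179.9, -0.0, 97.3]
ft_force: [0.3, -0.3, 0.5]
grip_width: 0.0601
gripper_force: 0.0
```

Call:
carry_out:
  deltas:
    - {"rotation": [0,0,0],"linear": [0,0,0],"jaw": 40}
    - {"rotation": [0,0,0],"linear": [0,0,0],"jaw": 25}
    - {"rotation": [0,0,0],"linear": [0,0,0],"jaw": 18}
    - {"rotation": [0,0,0],"linear": [0,0,0],"jaw": 12}
    - {"rotation": [0,0,0],"linear": [0,0,0],"jaw": 0}
    - {"rotation": [0,0,0],"linear": [0,0,0],"jaw": 0}
    - {"rotation": [0,0,0],"linear": [0,0,0],"jaw": 0}
    - {"rotation": [0,0,0],"linear": [0,0,0],"jaw": 0}

```text
t: 13.4
ee_pos: [0.4901, 0.2372, 0.0492]
eef_rot: [180.0, -0.0, 97.3]
ft_force: [-0.3, 0.3, 5.5]
grip_width: 0.011
gripper_force: 59.2
```

Call:
carry_out:
  deltas:
    - {"rotation": [0,0,0],"linear": [0,0,-10],"jaw": 0}
    - {"rotation": [0,0,0],"linear": [0,0,-25],"jaw": 0}
    - {"rotation": [0,0,0],"linear": [0,0,-45],"jaw": 0}
    - {"rotation": [0,0,0],"linear": [0,0,-70],"jaw": 0}
    - {"rotation": [0,0,0],"linear": [0,0,-100],"jaw": 0}
    - {"rotation": [0,0,0],"linear": [0,0,-120],"jaw": 0}
    - {"rotation": [0,0,0],"linear": [0,0,-120],"jaw": 0}
    - {"rotation": [0,0,0],"linear": [0,0,-120],"jaw": 0}

```text
t: 14.4
ee_pos: [0.4893, 0.2367, 0.1685]
eef_rot: [-180.0, 0.0, 97.3]
ft_force: [0.2, 0.1, -2.8]
grip_width: 0.011
gripper_force: 58.6
```

```bash
python3 - <<'E'
from h import *
from rig import sensors,cams
o=sensors.get_obs();print(o["t"],o["ee_pos"],o["eef_rot"],o["grip_width"],o["gripper_force"],o["ft_force"],o["torque"])
c=cams.get_calibration("top")
t=cv2.imread("pics/top0.png"); h=cv2.cvtColor(t,cv2.COLOR_BGR2HSV)
m=cv2.inRange(h,(50,100,40),(80,255,255)); m[:, :380]=0;m[:,450:]=0;m[200:]=0
M=cv2.moments(m,True); print("green n",M["m00"])
ctr=[M["m10"]/M["m00"],M["m01"]/M["m00"]]; print(ctr,onz(c,[ctr],.112))
p=[.73062,-.1649,-.2368]; print("pred",place(p,[.05,-.0655,.112]),proj(c,place(p,[.05,-.0655,.112])))
print("bottle",onz(c,[(493,240)],.03))
print("handle home/pre",place(p,[[-.1175,-.0655,0],[-.252,-.0655,0]]))
# tray edges in wrist view: expected plate corners if level
cw=cams.get_calibration("wrist"); im=cams.get_image("wrist"); cv2.imwrite("pics/w6.png",im[:,:,::-1])
E
```

```text
14.4 [0.48925565 0.23674939 0.16854525] [-1.79951648e+02  1.36949621e-02  9.72844262e+01] 0.011044558038211832 58.57430577278137 [ 0.17000467  0.08479977 -2.79551149] [-0.02931736  0.19796547  0.00445212]
green n 476.0
[415.83193277310926, 142.38025210084032] [[ 0.76322495 -0.23927577  0.112     ]]
pred [[ 0.76385883 -0.24030179  0.112     ]] [[416.22319107 142.1246933 ]]
bottle [[ 0.51552981 -0.44319297  0.03      ]]
handle home/pre [[ 0.60103315 -0.20100744  0.        ]
 [ 0.47028655 -0.16945466  0.        ]]
```

Call:
carry_out:
  deltas:
    - {"rotation": [0,0,1],"linear": [-20,-4,0],"jaw": 0}
    - {"rotation": [0,0,3],"linear": [-60,-12,0],"jaw": 0}
    - {"rotation": [0,0,6],"linear": [-105,-22,0],"jaw": 0}
    - {"rotation": [0,0,8],"linear": [-150,-31,0],"jaw": 0}
    - {"rotation": [0,0,10.5],"linear": [-195,-40,0],"jaw": 0}
    - {"rotation": [0,0,13],"linear": [-240,-50,0],"jaw": 0}
    - {"rotation": [0,0,15],"linear": [-285,-59,0],"jaw": 0}
    - {"rotation": [0,0,17.5],"linear": [-330,-68,0],"jaw": 0}
    - {"rotation": [0,0,20],"linear": [-370,-76,0],"jaw": 0}
    - {"rotation": [0,0,20.9],"linear": [-390,-80,0],"jaw": 0}
    - {"rotation": [0,0,20.9],"linear": [-396,-80,0],"jaw": 0}
    - {"rotation": [0,0,20.9],"linear": [-396,-80,0],"jaw": 0}

```text
t: 15.95
ee_pos: [0.4602, -0.166, 0.1685]
eef_rot: [-179.9, -0.0, 76.3]
ft_force: [0.4, 0.6, -2.2]
grip_width: 0.0112
gripper_force: 58.6
```

```bash
python3 - <<'E'
from h import *
from rig import sensors,cams
o=sensors.get_obs();print(o["t"],o["ee_pos"],o["eef_rot"],o["grip_width"],o["gripper_force"],o["ft_force"],o["torque"])
print(delta([.4604,-.1658,.1005],Rt(76.4)))
cv2.imwrite("pics/top2.png",cams.get_image("top")[:,:,::-1])
E
```

```text
15.95 [ 0.46016156 -0.16601042  0.16851329] [-1.79942526e+02 -1.24427692e-02  7.63465669e+01] 0.011165716033666747 58.565019965171814 [ 0.39654515  0.63980116 -2.162232  ] [ 0.09062607  0.1815009  -0.04664763]
(array([ 0.2,  0.3, 68. ]), array([-0.1, -0. , -0.1]))
```

Call:
carry_out:
  deltas:
    - {"rotation": [0,0,0],"linear": [0,0,30],"jaw": 0}
    - {"rotation": [0,0,0],"linear": [0,0,60],"jaw": 0}
    - {"rotation": [0,0,0],"linear": [0,0,70],"jaw": 0}
    - {"rotation": [0,0,0],"linear": [0,0,70],"jaw": 0}
    - {"rotation": [0,0,0],"linear": [0,0,70],"jaw": 0}

```text
t: 16.62
ee_pos: [0.4615, -0.166, 0.0998]
eef_rot: [179.9, 0.0, 76.4]
ft_force: [-0.9, 0.2, -2.0]
grip_width: 0.0119
gripper_force: 59.0
```

```bash
python3 - <<'E'
from h import *
from rig import sensors,cams
import pickle
o=sensors.get_obs();print(o["t"],o["ee_pos"],o["eef_rot"])
ct,cs,cw=[cams.get_calibration(n) for n in ("top","scene","wrist")]
t,s,w=[cams.get_image(n)[:,:,::-1].copy() for n in ("top","scene","wrist")]
for n,i in zip("tsw",(t,s,w)): cv2.imwrite(f"pics/pre_{n}.png",i)
pickle.dump((o,ct,cs,cw),open("pre.pkl","wb"))
p=np.array([.7301,-.1639,-.2368]); e=o["ee_pos"]
mt=place([e[0],e[1],np.radians(o["eef_rot"][2]-90)],np.array([[.175,0,.073],[.0825,.06,.073],[.0825,-.06,.073],[.155,.06,.073],[.155,-.06,.073]]))
print("tray pred top",proj(ct,mt).round(1).tolist()); print("scene",proj(cs,mt).round(1).tolist())
T=cv2.resize(t[125:245,340:460],(480,600),interpolation=cv2.INTER_CUBIC)
S=cv2.resize(s[270:420,210:330],(320,400),interpolation=cv2.INTER_CUBIC)
W=cv2.resize(w[:,:,:],(320,200))
cv2.imwrite("pics/pre.png",np.hstack([T,np.vstack([S,W])]))
E
```

```text
16.625 [ 0.46151573 -0.16596281  0.09984354] [1.79908158e+02 1.09412262e-02 7.64145018e+01]
tray pred top [[403.3, 196.5], [373.7, 226.3], [419.6, 235.7], [379.1, 199.3], [424.8, 208.5]]
scene [[264.4, 337.0], [274.8, 296.7], [228.3, 313.6], [285.3, 320.9], [237.4, 338.9]]
```

View pics/pre.png

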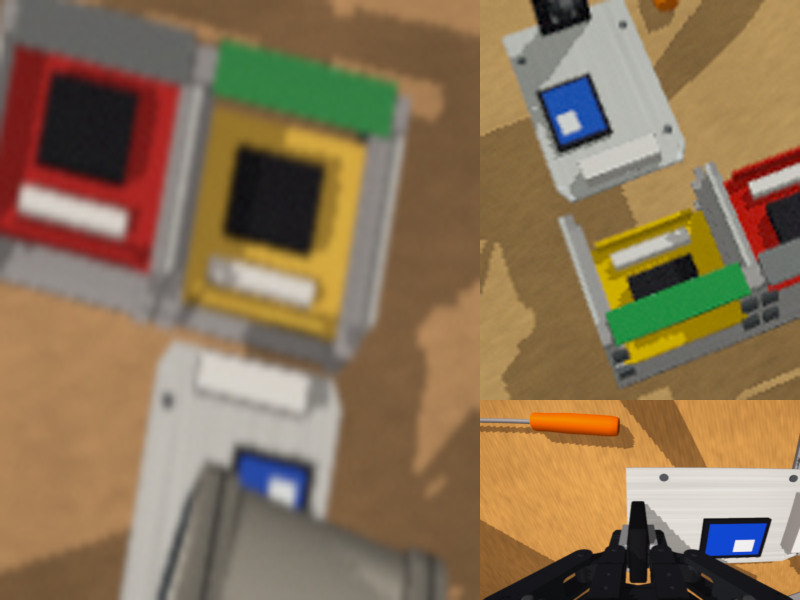

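The crop shows the nose edge at about (403.5,196.8) px in the top image, against a predicted (403.3,196.5). Robot and top camera therefore agree to about 1 mm. I'll also check the bay centre line against the yellow plate's edges.

```bash
python3 - <<'E'
from h import *
import pickle
o,ct,cs,cw=pickle.load(open("pre.pkl","rb"))
g=lambda p:np.array([325,115])+(np.array(p)+.5)*.15-.5
def inr(p,W):
    a=p[2]; r=np.array([[np.cos(a),-np.sin(a)],[np.sin(a),np.cos(a)]]); return np.c_[(W[:,:2]-p[:2])@r,W[:,2]]
for p in ([.7306,-.1649,-.2368],[.7301,-.1639,-.2368]):
    print("yellow edges L,L,R,R",inr(p,onz(ct,g([(420,430),(455,240),(665,500),(710,260)]),.030)).round(4).tolist())
    print("red L L R R",inr(p,onz(ct,g([(80,365),(122,140),(350,425),(398,180)]),.070)).round(4).tolist())
    print("TCP in rack",inr(p,o["ee_pos"][None]))
    print("mouth posts",inr(p,onz(ct,g([(40,430),(640,560)]),[.1,.1][0])).round(4).tolist())
# scene: green cap centroid
s=cv2.imread("pics/scene0.png"); h=cv2.cvtColor(s,cv2.COLOR_BGR2HSV); m=cv2.inRange(h,(50,120,40),(80,255,255)); m[:300]=0
M=cv2.moments(m,True); uv=[M["m10"]/M["m00"],M["m01"]/M["m00"]]; W=onz(cs,[uv],.111); print(M["m00"],W,inr([.7306,-.1649,-.2368],W))
E
```

```text
yellow edges L,L,R,R [[-0.0375, -0.0187, 0.03], [0.0431, -0.0176, 0.03], [-0.0462, -0.1205, 0.03], [0.0552, -0.1201, 0.03]]
red L L R R [[-0.0492, 0.1205, 0.07], [0.0441, 0.1226, 0.07], [-0.0517, 0.0116, 0.07], [0.0497, 0.0121, 0.07]]
TCP in rack [[-0.26132578 -0.06415847  0.09984354]]
mouth posts [[-0.0854, 0.1296, 0.1], [-0.0892, -0.1049, 0.1]]
yellow edges L,L,R,R [[-0.0368, -0.0196, 0.03], [0.0438, -0.0184, 0.03], [-0.0455, -0.1213, 0.03], [0.056, -0.121, 0.03]]
red L L R R [[-0.0485, 0.1196, 0.07], [0.0448, 0.1217, 0.07], [-0.0509, 0.0107, 0.07], [0.0504, 0.0113, 0.07]]
TCP in rack [[-0.26060514 -0.06501327  0.09984354]]
mouth posts [[-0.0847, 0.1287, 0.1], [-0.0885, -0.1057, 0.1]]
708.0 [[ 0.76562286 -0.24063355  0.111     ]] [[ 0.05181207 -0.06540398  0.111     ]]
```

Call:
carry_out:
  deltas:
    - {"rotation": [0,0,0],"linear": [-1,0,0],"jaw": 0}
    - {"rotation": [0,0,0],"linear": [-1,8,0],"jaw": 0}
    - {"rotation": [0,0,0],"linear": [-1,16,0],"jaw": 0}
    - {"rotation": [0,0,0],"linear": [-1,24,0],"jaw": 0}
    - {"rotation": [0,0,0],"linear": [-1,32,0],"jaw": 0}
    - {"rotation": [0,0,0],"linear": [-1,40,0],"jaw": 0}
    - {"rotation": [0,0,0],"linear": [-1,48,0],"jaw": 0}
    - {"rotation": [0,0,0],"linear": [-1,48,0],"jaw": 0}

```text
t: 17.77
ee_pos: [0.5079, -0.1784, 0.0989]
eef_rot: [180.0, 0.0, 76.4]
ft_force: [-0.3, 0.0, -1.6]
grip_width: 0.011
gripper_force: 58.9
```

```bash
python3 - <<'E'
from rig import sensors
o=sensors.get_obs();print(o["t"],o["ee_pos"],o["eef_rot"],o["ft_force"],o["torque"],o["gripper_force"])
E
```

```text
17.775 [ 0.507862   -0.17841336  0.09894407] [1.79966921e+02 2.73652209e-03 7.63901598e+01] [-0.34642643  0.00617355 -1.62876976] [ 0.07677043  0.21404202 -0.06922227] 58.885953426361084
```

Call:
carry_out:
  deltas:
    - {"rotation": [0,0,0],"linear": [0,8,0],"jaw": 0}
    - {"rotation": [0,0,0],"linear": [0,16,0],"jaw": 0}
    - {"rotation": [0,0,0],"linear": [0,24,0],"jaw": 0}
    - {"rotation": [0,0,0],"linear": [0,32,0],"jaw": 0}
    - {"rotation": [0,0,0],"linear": [0,40,0],"jaw": 0}
    - {"rotation": [0,0,0],"linear": [0,48,0],"jaw": 0}
    - {"rotation": [0,0,0],"linear": [0,56,0],"jaw": 0}
    - {"rotation": [0,0,0],"linear": [0,64,0],"jaw": 0}
    - {"rotation": [0,0,0],"linear": [0,72,0],"jaw": 0}
    - {"rotation": [0,0,0],"linear": [0,80,0],"jaw": 0}
    - {"rotation": [0,0,0],"linear": [0,84,0],"jaw": 0}
    - {"rotation": [0,0,0],"linear": [0,84,0],"jaw": 0}

```text
t: 19.27
ee_pos: [0.589, -0.198, 0.0989]
eef_rot: [-180.0, 0.0, 76.4]
ft_force: [0.2, 0.2, -2.0]
grip_width: 0.0116
gripper_force: 59.0
```

Call:
carry_out:
  deltas:
    - {"rotation": [0,0,0],"linear": [0,4,2.5],"jaw": 0}
    - {"rotation": [0,0,0],"linear": [0,8,2.5],"jaw": 0}
    - {"rotation": [0,0,0],"linear": [0,10,2.5],"jaw": 0}
    - {"rotation": [0,0,0],"linear": [0,11,2.5],"jaw": 0}
    - {"rotation": [0,0,0],"linear": [0,12,2.5],"jaw": 0}
    - {"rotation": [0,0,0],"linear": [0,12,2.5],"jaw": 0}

```text
t: 20.02
ee_pos: [0.6005, -0.2008, 0.0965]
eef_rot: [180.0, -0.0, 76.4]
ft_force: [-0.9, -0.2, -2.1]
grip_width: 0.011
gripper_force: 58.9
```

```bash
python3 - <<'E'
from rig import sensors
import numpy as np
o=sensors.get_obs();e=o["ee_pos"];a=-.2368;r=np.array([[np.cos(a),-np.sin(a)],[np.sin(a),np.cos(a)]])
print(e,(e[:2]-[.7304,-.1644])@r,o["ft_force"],o["torque"])
E
```

```text
[ 0.6004637  -0.20081847  0.09646978] [-0.11776673 -0.06588432] [-0.93360737 -0.22413346 -2.09860159] [ 0.0156033   0.17686282 -0.02908675]
```

Call:
carry_out:
  deltas:
    - {"rotation": [0,0,0],"linear": [0,1,0],"jaw": 0}
    - {"rotation": [0,0,0],"linear": [0,2,0],"jaw": 0}
    - {"rotation": [0,0,0],"linear": [0,3,0],"jaw": 0}
    - {"rotation": [0,0,0],"linear": [0,3,0],"jaw": 0}

```text
t: 20.52
ee_pos: [0.6015, -0.2007, 0.0961]
eef_rot: [-179.8, -0.0, 76.4]
ft_force: [-7.8, 4.4, 1.5]
grip_width: 0.0112
gripper_force: 59.6
```

Call:
carry_out:
  deltas:
    - {"rotation": [0,0,0],"linear": [0,0,0.8],"jaw": 0}
    - {"rotation": [0,0,0],"linear": [0,0,0.8],"jaw": 0}
    - {"rotation": [0,0,0],"linear": [0,0,0.8],"jaw": 0}

```text
t: 20.9
ee_pos: [0.6015, -0.2007, 0.0956]
eef_rot: [-179.8, -0.0, 76.4]
ft_force: [-8.8, 4.0, 4.4]
grip_width: 0.0113
gripper_force: 59.9
```

```bash
python3 - <<'E'
from rig import sensors
o=sensors.get_obs();print(o["ee_pos"],o["ft_force"],o["torque"],o["eef_rot"])
E
```

```text
[ 0.60152073 -0.20074403  0.09555797] [-8.767403    3.96228676  4.42763064] [ 0.38219042  0.99321142 -0.14760209] [-1.79773181e+02 -3.48438837e-02  7.63664661e+01]
```

Call:
carry_out:
  deltas:
    - {"rotation": [0,0,0],"linear": [0,0,0],"jaw": 14}
    - {"rotation": [0,0,0],"linear": [0,0,0],"jaw": 20}
    - {"rotation": [0,0,0],"linear": [0,-1,0],"jaw": 32}
    - {"rotation": [0,0,0],"linear": [0,-1,0],"jaw": 32}
    - {"rotation": [0,0,0],"linear": [0,-1,-15],"jaw": 32}
    - {"rotation": [0,0,0],"linear": [0,-1,-40],"jaw": 32}
    - {"rotation": [0,0,0],"linear": [0,-1,-80],"jaw": 32}
    - {"rotation": [0,0,0],"linear": [0,-1,-130],"jaw": 32}
    - {"rotation": [0,0,0],"linear": [0,-50,-150],"jaw": 32}
    - {"rotation": [0,0,0],"linear": [0,-100,-150],"jaw": 32}
    - {"rotation": [0,0,0],"linear": [0,-100,-150],"jaw": 32}
    - {"rotation": [0,0,0],"linear": [0,-100,-150],"jaw": 32}

```text
t: 22.4
ee_pos: [0.5072, -0.1783, 0.2469]
eef_rot: [179.8, 0.0, 76.4]
ft_force: [1.1, 0.3, 0.6]
grip_width: 0.0318
gripper_force: 0.0
```

```bash
python3 - <<'E'
from h import *
from rig import sensors,cams
o=sensors.get_obs();print(o["t"],o["ee_pos"],o["ft_force"])
cs=cams.get_calibration("scene"); cw=cams.get_calibration("wrist"); ct=cams.get_calibration("top")
s=cams.get_image("scene")[:,:,::-1].copy(); w=cams.get_image("wrist")[:,:,::-1].copy(); t=cams.get_image("top")[:,:,::-1].copy()
for n,i in zip("swt",(s,w,t)): cv2.imwrite(f"pics/end_{n}.png",i)
s0=cv2.imread("pics/scene0.png")
# red bail pixels in scene; fin & display of tray at expected home
hs=cv2.cvtColor(s,cv2.COLOR_BGR2HSV)
blue=cv2.inRange(hs,(105,150,60),(125,255,255)); p=[.7304,-.1644,-.2368]
n,l,st,ce=cv2.connectedComponentsWithStats(blue)
print("blue blobs scene",[(ce[i].round(1).tolist(),int(st[i,4])) for i in range(1,n) if st[i,4]>25])
# reference: same display in pre image, tray pose known
sp=cv2.imread("pics/pre_s.png"); bp=cv2.inRange(cv2.cvtColor(sp,cv2.COLOR_BGR2HSV),(105,150,60),(125,255,255)); n,l,st,ce=cv2.connectedComponentsWithStats(bp)
print("pre",[(ce[i].round(1).tolist(),int(st[i,4])) for i in range(1,n) if st[i,4]>25])
d=cv2.absdiff(s,s0).max(2); print("changed at bottle/wrench/driver:",[int((d[a:b,c:e]>60).sum()) for a,b,c,e in((325,390,125,175),(290,315,140,210),(220,275,258,290))])
E
```

```text
22.4 [ 0.50717575 -0.17834375  0.24688394] [1.14875297 0.30300579 0.61535722]
blue blobs scene [([459.9, 15.3], 502), ([517.6, 25.3], 395), ([537.1, 74.7], 2270), ([581.8, 80.9], 1341), ([452.6, 68.6], 693), ([493.6, 90.8], 284), ([447.1, 107.6], 54), ([478.7, 131.0], 28), ([406.4, 154.2], 108), ([314.8, 185.5], 117), ([358.2, 239.3], 26), ([426.9, 241.0], 28), ([474.9, 266.5], 2266), ([396.5, 268.8], 28), ([264.8, 362.9], 396)]
pre [([459.9, 15.3], 480), ([517.7, 25.2], 404), ([537.1, 74.8], 2300), ([581.5, 81.6], 1382), ([452.5, 68.2], 688), ([493.6, 90.9], 292), ([447.5, 108.0], 50), ([478.6, 130.9], 26), ([406.4, 154.2], 107), ([314.8, 185.5], 117), ([358.2, 239.3], 26), ([427.0, 241.1], 27), ([474.9, 266.5], 2266), ([396.5, 268.8], 28), ([245.1, 310.4], 326)]
changed at bottle/wrench/driver: [0, 0, 0]
```

```bash
python3 - <<'E'
from h import *
from rig import cams
cs=cams.get_calibration("scene"); a=-.2368; r=np.array([[np.cos(a),-np.sin(a)],[np.sin(a),np.cos(a)]]); p=[.7304,-.1644]
W=[onz(cs,[u],z)[0] for u,z in(([245.1,310.4],.0805),([264.8,362.9],.076))]
d=[(w[:2]-p)@r for w in W]; print(d,d[1]-d[0],"expected dx",-.1167+.2610)
p3=[.7304,-.1644,a]
for n in("scene0","pre_s","end_s"):
    h=cv2.cvtColor(cv2.imread(f"pics/{n}.png"),cv2.COLOR_BGR2HSV)[190:290,340:450]; m=cv2.inRange(h,(0,150,60),(8,255,255))|cv2.inRange(h,(172,150,60),(180,255,255))
    M=cv2.moments(m,True); print(n,M["m00"],M["m10"]/M["m00"]+340,M["m01"]/M["m00"]+190)
im=cv2.imread("pics/end_s.png"); print(proj(cs,place(p3,[[-.1175,-.0655,.136],[-.0350,-.0655,.07]])))
E
```

```text
[array([-0.16670082, -0.0845544 ]), array([-0.02309961, -0.0857189 ])] [ 0.14360121 -0.0011645 ] expected dx 0.1443
scene0 169.0 408.10059171597635 227.64497041420117
pre_s 128.0 426.28125 207.546875
end_s 130.0 426.2230769230769 207.63846153846154
[[256.51151436 313.37842433]
 [271.61733855 356.24609926]]
```

```bash
python3 -c "
from rig import workorder; print(workorder.hand_in())"
```

```text
the job is handed in; nothing more can be done
None
```

The job is handed in at about 22 s. The bail stands open, the tray is released on the high rails of the green-cap bay after being pressed against the stops, and the bottle, wrench and screwdriver did not move. Camera readings after release agreed with "fully home" to about 1 mm.

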